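Turn the draining tray's cover over onto the clean cups

ROBOT

A 6-joint arm with a two-finger parallel gripper is mounted at the origin on the work surface. World frame = base frame: x ahead of the robot, y to its left, z up, the work surface at z = 0. Lengths are in m, angles in rad, forces in N, time in s.
With the tool pointing down it reaches from about 0.2 to 0.875 m from the base axis. Payload 3.4 kg.
Tool frame: the origin (TCP) lies between the finger pads; the fingertips stand 25 mm ahead of it and the grasp point (between the pads) lies 6 mm ahead of it (r.nose_length is the z of the fingertips in the tool frame, in m); z points along the fingers, y is the line along which they close (so a half turn about z gives the same grasp; the last joint's range is limited). The gripper opens to 94 mm and grips with 3 to 60 N. Pads are 16 mm wide; open, the fingers measure 119 mm over their backs; the gripper's body (75 mm by 177 mm) begins 78 mm behind the grasp point.
Start: joints at [1.204, 0.276, 1.505, -0, 1.361, -0.121], TCP at [0.14, 0.558, 0.23] pointing down, gripper open.
Joint ranges: [-2.89, 2.89], [-0.75, 2.08], [0.22, 2.7], [-1.18, 4.32], [0.11, 2.71], [-2.7, 2.7]. Speed limits (rad/s): [2.57, 2.57, 3.14, 3.14, 3.14, 3.14].

INTERFACE

Orientations are given as a unit quaternion [w, x, y, z].
In Python, from plant import r, gripper_to, inverse_kinematics, vision, models, telemetry gives the robot as it stands. Calls block until the motion is done:
- r.move_to(position, orientation): joint-space move of the TCP to a pose.
- r.move_l(position, rot=None, vel=0.15, guard=None): straight line of the TCP; rot=None keeps the orientation; vel is the mean speed in m/s. With guard (N) it stops when the force on the tool has changed by that much, and returns True; else False.
- r.movej(angles): joint-space move.
- gripper_to(opening, f_grip=None): finger opening in m; f_grip is the grip in N (None keeps the last); returns when the fingers have stopped.
- r.hold(seconds).
- inverse_kinematics(position, orientation): joint angles nearest the present ones, or None.
- vision.snapshot(name): name is "scene" or "top" or "wrist"; returns the picture (420x560x3 uint8, red, green, blue); there is no depth.
- vision.get_calibration(name): a dict with "fx", "fy", "cx", "cy" (pixels), "position" and "orientation" of the camera in the world. Camera axes: x right, y down, z forward; pixel columns grow to the right and rows downward; lengths in m; the calibration is good to about 2 mm. A picture is of the moment at which its call begins: read the wrist's pose just before it. get_calibration takes no time and is no camera call; for the wrist camera it gives the pose at the moment of the call.
A pose or a line that the arm cannot do raises r.PlanningError and nothing moves.
- r.sign_off(): hands the job in; it is judged then, once.
Trained networks look in the newest picture that a camera, given by its name, has taken for a name from the list of things; names that differ only in an ending like _2 or _b are one class to them, and where a whole thing is asked for, a point or a joint stands for the part that bears it (a point fixed in the world has none). Each returns a list of dicts, best first, with "score" (0 to 1); they miss things now and then, are a little off and sometimes report something else, mostly with a low value. They report only what shows in the picture. A call takes as long as a camera call.
- models.boxes_of(thing, camera): "at" ([x, y, z] in m, in world coordinates, good to about 4 mm: the middle of the surface that is visible of it).
- models.regions_of(thing, camera): "pixels" (420x560 bool, what is visible of it).
- models.mark_of(thing, camera): "at" ([x, y, z] in m, in world coordinates, good to about 4 mm: a listed point, or the origin of a listed thing).
Readings, each from a call of its own:
- telemetry.current_t(): time.
- telemetry.current_joints(): joint angles.
- telemetry.current_dq(): joint speeds.
- telemetry.current_joint_efforts(): joint torques, N m.
- telemetry.current_ee_pos(): TCP position.
- telemetry.current_tool_rot(): TCP orientation.
- telemetry.current_wrist_force(): force on the tool from outside, world axes, zero at the start.
- telemetry.current_torque(): the same for the moment, N m.
- telemetry.current_opening(): finger opening in m.
- telemetry.current_finger_force(): force on a finger pad.
Only numpy, scipy, OpenCV 4.12 (cv2) and the standard library are available. Lean on these libraries where they do the work, as an engineer would, in place of code of your own. Each camera call takes 0.05 s, during which the arm holds its last target. There are 200 camera calls.

TASK

The hinged metal cover of the twin draining tray was left standing ajar over the empty well. With the fingertips only, push it up and over the tray's middle spine and press it down until it lies flat over the other well, the one with the two clean cups, then take the hand away. Do not pinch the cover or let it slam, and leave the cups, the mug and the jar where they stand, unlifted.

Things in the scene. Friction and masses are not known exactly. Their poses are not given: they have to be found in the camera images.
- tray: Bare metal twin draining tray, 240 (x) x 290 (y) x 58 mm high, fixed to the table. Origin: centre of its underside, on the table. Own x runs along the middle spine, +y points to the empty well over which the cover starts, -y to the well with the two cups, z up. Walls 4 mm. Each well is 240 x 145 mm outside, 58 mm high, open on top.
- spine (a point): Point on the hinge axis of the cover, at the middle of the spine, 66 mm above the table; the hinge axis is the tray's x axis. Axes as the tray's.
- cover (a joint): Angle of the cover about the spine, rad: 0 = flat over the empty +y well, pi/2 = upright, pi = flat over the cups' well (end stop at 0 and pi). It starts ajar between about 0.35 and 0.85. The hinge is stiff: the cover (about 0.25 kg) stays where it is left at any angle; turning it takes about 2 to 5 N at its free edge.
- cover_mid (a point): Centre of the cover's panel: flat aluminium, 230 mm along the spine (x), 4 mm thick, from 7 to 145 mm from the hinge axis; this point is 76 mm from the hinge axis. Axes turn with the cover: x along the spine, y from the spine to the free edge, z the face that is on top at joint 0 (it faces down at the end).
- cover_tab (a point): Outer edge of the cover's finger tab, 164 mm from the hinge axis. The tab is 50 mm wide along the spine, 4 mm thick, in the middle of the free edge, and stands out 19 mm beyond the panel and, when flat, beyond the tray's wall. Axes as cover_mid.
- cup_a: Small white cup, 54 mm across, 38 mm high, loose, standing in the -y well, its rim below the tray's rim. Origin: centre of its underside. Leave alone.
- cup_b: Second cup, the same, in the same well. Leave alone.
- mug: White mug, 72 mm across, 85 mm high, loose on the table beside the cups' well. Origin: centre of its underside. Leave alone.
- jar: Clear lidded jar, 60 mm across, 100 mm high, loose on the table beyond the tray's far end. Origin: centre of its underside. Leave alone.

How it is judged:
On the way:
1. the cover is pushed past upright (value of joint cover above 1.65 rad), for 0.05 s.
At the end, for the whole second after the job is handed in: The cover lies flat over the cups' well (joint over 3.08 rad, within 10 mm of flat at its edge) and at rest; cups, mug and jar each within 20 mm of where they stood, upright and at rest (value of joint cover above 3.08 rad and velocity of joint cover between -0.05 and 0.05 rad/s and distance of each of cup_a, cup_b, mug, jar from where it was at the start of the episode below 0.02 m and linear speed of each of cup_a, cup_b, mug, jar below 0.02 m/s); the robot touches nothing.
It fails at once if a cup in the tray was moved, tipped or lifted (distance of any of cup_a, cup_b from where it was at the start of the episode above 0.02 m or angle between any of cup_a, cup_b's own z axis and vertical above 0.35 rad).
It fails at once if the mug or the jar was moved, tipped or lifted (distance of any of mug, jar from where it was at the start of the episode above 0.02 m or angle between any of mug, jar's own z axis and vertical above 0.35 rad).
It fails at once if the cover was taken between the fingers (the point between the pads lies inside the panel or tab) (z of the grasp point in the frame of cover_mid between -0.005 and 0.005 m and ((x of the grasp point in the frame of cover_mid between -0.115 and 0.115 m and y of the grasp point in the frame of cover_mid between -0.069 and 0.069 m) or (x of the grasp point in the frame of cover_mid between -0.025 and 0.025 m and y of the grasp point in the frame of cover_mid between 0 and 0.092 m))).
It fails at once if the cover was flung or slammed (velocity of joint cover above 4 rad/s or velocity of joint cover below -4 rad/s).
It also fails if it takes over 42 s, if anything falls off the work surface, if the arm or the gripper's body presses on something with over 40 N, if the wrist force passes 120 N, or if a joint passes its speed limit or range.

## Working session

There is one attempt and no reset: what is moved stays moved. The work goes in short steps, each a Python script; the robot and the scene stay as the last script left them, time stands still between calls to the robot, and variables do not carry over. Pictures are saved under pics/ and viewed, at most 10 in all, crops included, and the job is handed in when it is done.

```bash
mkdir -p pics; ls
python3 - <<'E'
from plant import r, vision, models, telemetry
import cv2, numpy as np
a=vision.snapshot("scene"); b=vision.snapshot("top")
cv2.imwrite("pics/a.png",cv2.cvtColor(a,cv2.COLOR_RGB2BGR));cv2.imwrite("pics/b.png",cv2.cvtColor(b,cv2.COLOR_RGB2BGR))
for c in("scene","top"):
  for n in("tray","spine","cover_mid","cover_tab","cup_a","mug","jar"):
    print(c,n,[(np.round(d["at"],3).tolist(),round(d["score"],2)) for d in models.mark_of(n,c)[:3]])
print(telemetry.current_t(), telemetry.current_tool_rot(), r.nose_length)
E
```

```text
pics
scene tray [([0.548, -0.102, -0.003], 0.79)]
scene spine [([0.55, -0.103, 0.067], 0.71), ([0.592, -0.196, 0.003], 0.52)]
scene cover_mid [([0.549, -0.046, 0.12], 0.74)]
scene cover_tab [([0.565, 0.018, 0.18], 0.64)]
scene cup_a [([0.593, -0.194, 0.002], 0.96), ([0.47, -0.158, 0.006], 0.72)]
scene mug [([0.558, -0.387, -0.003], 0.75), ([0.472, -0.157, 0.004], 0.43)]
scene jar [([0.725, -0.085, -0.001], 0.73)]
top tray [([0.471, -0.158, 0.004], 0.68), ([0.546, -0.1, 0.006], 0.64)]
top spine [([0.548, -0.107, 0.064], 0.85)]
top cover_mid [([0.552, -0.05, 0.119], 0.61)]
top cover_tab [([0.562, 0.01, 0.179], 0.89)]
top cup_a [([0.587, -0.192, 0.006], 0.8), ([0.47, -0.16, 0.007], 0.62)]
top mug [([0.549, -0.383, 0.002], 0.89)]
top jar [([0.723, -0.084, 0.002], 0.81)]
0.8 [1.11037117e-05 1.22582686e-01 9.92458301e-01 7.81466124e-05] 0.025
```

View pics/a.png

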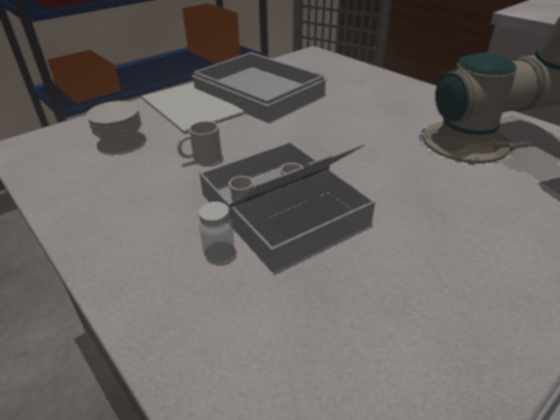

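View pics/b.png

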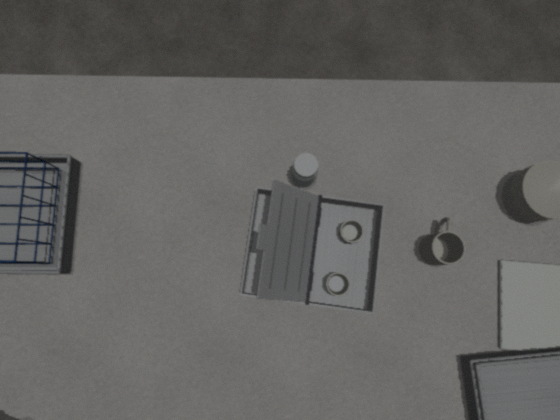

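The pictures agree with the networks. In the top view, the tray centre is at about (318,250) and the tab at about (258,240), with the cover ajar at about 0.76 rad. The cups are at (349,232) and (335,284), the mug is at (447,247), and the jar is at (305,166), beyond the far end. The tray yaw is about -0.12. I'll push with closed fingers pointing straight down: first to guarded contact at the tab, then along the arc.

```bash
cat > h.py <<'E'
from plant import r, gripper_to, inverse_kinematics, vision, models, telemetry
import numpy as np, cv2
H=np.array([0.548,-0.103]); PSI=-0.12
X=np.array([np.cos(PSI),np.sin(PSI)]); Y=np.array([-X[1],X[0]])
def P(y,ztip,x=0):  # TCP for tool tip centre at tray (x,y), height ztip
    return np.r_[H+x*X+y*Y, ztip+r.nose_length]
def toY(): # tray y of tool
    return (telemetry.current_ee_pos()[:2]-H)@Y
def quat(a): return [0,np.cos(a),np.sin(a),0]
E
python3 - <<'E'
from h import *
p=P(0.19,0.30)
for a in (0.725,0.725+np.pi/2):
    print(a, inverse_kinematics(p,quat(a)), inverse_kinematics(P(-.12,.07),quat(a)))
q=min((inverse_kinematics(p,quat(a)) for a in (0.725,0.725+np.pi/2)), key=lambda j: 9 if j is None else abs(j[5]))
gripper_to(0.0)
r.movej(q)
r.move_l(P(0.185,0.138))
print("pre",toY(),telemetry.current_wrist_force())
g=r.move_l(P(0.10,0.138),vel=0.04,guard=2.5)
print(g,toY(),telemetry.current_wrist_force(),telemetry.current_t())
cv2.imwrite("pics/c.png",cv2.cvtColor(vision.snapshot("scene"),cv2.COLOR_RGB2BGR)[100:300,150:420].repeat(2,0).repeat(2,1))
E
```

```text
0.725 [ 2.83862476e-02  2.42916105e-01  1.32141781e+00 -4.44089210e-16
  1.57725874e+00  1.49182574e-01] [-5.14809424e-01  3.85909014e-01  1.69953887e+00 -4.44089210e-16
  1.05614477e+00 -3.94013097e-01]
2.2957963267948966 None None
pre 0.18519288039014314 [ 0.96744933  0.9237061  -0.82920276]
True 0.1275840189913906 [0.60084378 0.67752351 0.60705126] 7.1167
```

View pics/c.png

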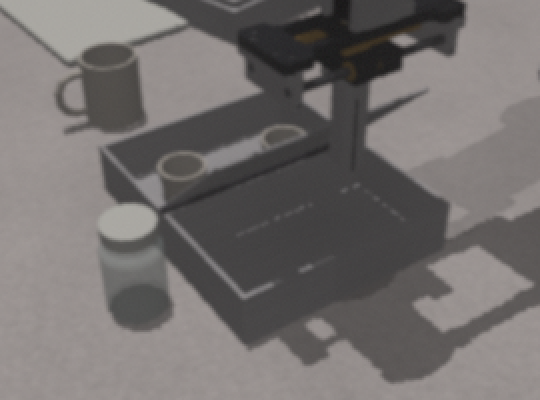

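The crop shows the closed fingers on the tab side, at about (350,160), with the tab resting against them. Contact at y = 0.128 gives θ ≈ 0.75. Next I'll follow the arc past upright.

```bash
cat >> h.py <<'E'
W=0.008; R=0.164; D=0.042
def arc(th):
    if th<=np.pi/2: return P(R*np.cos(th)+W, .066+R*np.sin(th)-D)
    rr=R-D; n=0.002  # tip corner on the pushed face
    return P(rr*np.cos(th)+n*np.sin(th)+W, .066+rr*np.sin(th)-n*np.cos(th))
E
python3 - <<'E'
from h import *
for th in np.arange(0.85,1.86,0.125):
    s=r.move_l(arc(th),vel=0.07,guard=35)
    print(round(th,2),s,np.round(telemetry.current_wrist_force(),1),round(telemetry.current_t(),1))
    if s: break
cv2.imwrite("pics/d.png",cv2.cvtColor(vision.snapshot("scene"),cv2.COLOR_RGB2BGR)[100:300,150:420].repeat(2,0).repeat(2,1))
for n in("cover_mid","cover_tab"): print(n,[(np.round(d["at"],3),d["score"]) for d in models.mark_of(n,"scene")[:2]])
E
```

```text
0.85 False [-0.6  3.   2.1] 7.5
0.98 False [ 0.6 -0.3  0.3] 8.0
1.1 False [-0.5 -0.  -0.5] 8.4
1.23 False [0.3 0.8 0.8] 8.9
1.35 False [-0.2  1.4  0.1] 9.3
1.48 False [-0.5 -0.  -0.1] 9.7
1.6 False [-0.3 -0.8 -1.6] 10.1
1.72 False [0.8 0.6 0.1] 10.5
1.85 False [ 0.7  0.7 -0.3] 10.9
cover_mid [(array([ 0.544, -0.125,  0.138]), 0.92)]
cover_tab [(array([ 0.544, -0.144,  0.224]), 0.88)]
```

View pics/d.png

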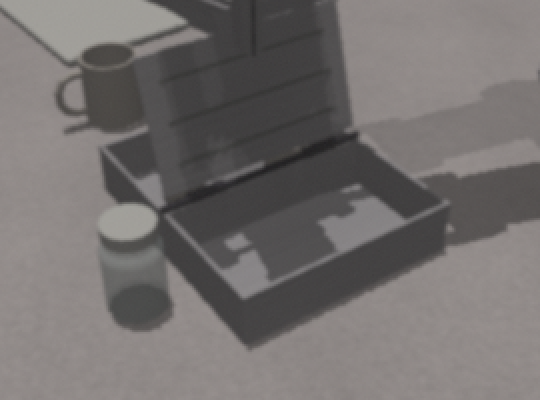

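The crop shows the cover past upright at about 1.82 rad, with the fingertip at (253,50) on the pushed face. I'll carry on down, press, and then retreat.

Run:
```python
from h import *
for th in list(np.arange(1.975,3.1,0.125))+[3.12]:
    s=r.move_l(arc(th),vel=0.07,guard=35)
    print(round(th,2),s,np.round(telemetry.current_wrist_force(),1),round(telemetry.current_t(),1))
    if s: break
y=toY()
s=r.move_l(P(y,0.055),vel=0.02,guard=18)
print("press",s,y,telemetry.current_ee_pos()[2]-.025,np.round(telemetry.current_wrist_force(),1))
r.hold(0.2)
r.move_l(P(y,0.20),vel=0.12); r.move_l(P(y+.25,0.25),vel=0.25)
print(telemetry.current_t())
cv2.imwrite("pics/e.png",cv2.cvtColor(vision.snapshot("scene"),cv2.COLOR_RGB2BGR)[100:300,150:420].repeat(2,0).repeat(2,1))
for n in("cover_mid","cover_tab","mug","jar"): print(n,[(np.round(d["at"],3),d["score"]) for d in models.mark_of(n,"scene")[:2]])
```

```text
1.98 False [-0.1 -0.2 -0.1] 11.4
2.1 False [-0.5  0.1  0.9] 11.8
2.22 False [0.4 0.2 0.1] 12.1
2.35 False [1.  0.6 0.3] 12.5
2.48 False [ 0.3  0.2 -0. ] 12.9
2.6 False [ 0.8 -0.4  0.7] 13.2
2.72 False [-0.7  0.2 -0.8] 13.6
2.85 False [-0.1 -0.1  0.2] 14.0
2.98 False [-0.   0.4  0.8] 14.3
3.12 False [-0.4  1.   0.5] 14.7
press True -0.11379723870307269 0.06826038289875283 [-1.6  0.6  4.7]
17.7333
cover_mid [(array([ 0.538, -0.175,  0.066]), 0.73)]
cover_tab [(array([ 0.53 , -0.266,  0.063]), 0.63)]
mug [(array([ 0.553, -0.388,  0.001]), 0.6)]
jar [(array([ 0.727, -0.083, -0.002]), 0.76), (array([ 0.548, -0.104, -0.001]), 0.2)]
```

View pics/e.png

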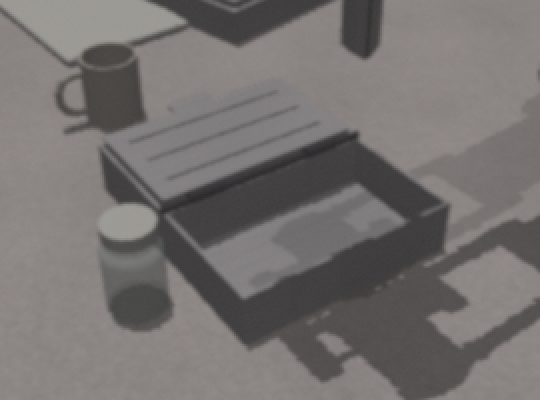

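The crop shows the cover flat over the cups' well, with its tab at (188,103). The mug and jar have not moved and the hand is clear. The press ended on the stop at a tip height of 68 mm, which is where the top face lies when the cover is flat.

```bash
python3 -c "
from plant import r
r.hold(0.3); print(r.sign_off())"
```

```text
the job is handed in; nothing more can be done
None
```

The job is handed in at about 18 s on the robot's clock: the cover was pushed over the spine with closed fingertips and pressed flat over the cups' well, the hand is clear, and the mug and jar read where they stood (the cups, now under the cover, could not be re-checked; no verdict was returned).

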